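# Check a ground stone edge under the loupe

### The arm

A 6-joint arm with a two-finger parallel gripper is mounted at the origin on the work surface. World frame = base frame: x ahead of the robot, y to its left, z up, the work surface at z = 0. Lengths are in m, angles in rad, forces in N, time in s.
With the tool pointing down it reaches from about 0.225 to 0.875 m from the base axis. Payload 3.4 kg.
Tool frame: the origin (TCP) lies at the very end of the fingers, on their centre line; the grasp point (between the pads) lies 19 mm behind it; z points along the fingers, y is the direction in which the jaws open and shut (so a half turn about z gives the same grasp; the last joint's range is limited). The gripper opens to 85 mm and grips with 20 to 120 N. Pads are 22 mm wide; open, the fingers measure 114 mm over their backs; the gripper's body (76 mm by 85 mm) begins 54 mm behind the grasp point. The pads swing forward as they close: fully open they stand 13 mm farther back than shut.
Start: joints at [-1.325, 0.276, 1.505, -0, 1.361, -0.121], TCP at [0.206, -0.537, 0.231] pointing down, gripper open.
Joint ranges: [-2.89, 2.89], [-0.75, 2.08], [0.22, 2.7], [-1.18, 4.32], [0.11, 2.71], [-2.7, 2.7]. Speed limits (rad/s): [2.57, 2.57, 3.14, 3.14, 3.14, 3.14].

### API

Orientations are given as a unit quaternion [w, x, y, z].
In Python, from rig import manip, eyes gives the robot as it stands. The module is installed in compiled form; this text tells all that it offers.
- The arm moves only by the tool servo_tool, never from a script. Its argument "deltas" is one flat list of numbers, 6 for each row, row after row: the shift along the tool's x, y, z in cm, then the turn, a rotation vector about the tool's x, y, z in degrees. A call has 1 to 20 rows; each row shifts and turns the pose as measured when the row begins, along the tool's axes as they then stand; what a row does not reach is not made up. A row lasts 1/10 s, in which the tool goes at most 50 mm and 8.59 degrees, less where a joint would pass 70% of its speed; a pose out of reach is approached as far as the arm can. A call with a gripper value outside its range is refused whole. "jaw" is the finger opening in cm, from 0 to 8.54, set as the call begins (left out, the last holds). The fingers move at their own pace and stop on an object; "grip_force" is the grip in N (left out, the last holds). Time passes only in rows, so rows that do not move let the fingers close. It gives the time, the measured TCP pose, the force and the opening at its end, in the units of the state.
- manip.get_state(): the state, without advancing time (a new reading comes with each control period).
- eyes.get_image(name): name is "side" or "top"; returns (picture, depth): 384x512x3 uint8, red, green, blue; 384x512 float32, m along the optical axis (not along the pixel's ray), 0 where there is no reading.
- eyes.get_calibration(name): a dict with "camera_matrix" (3x3 intrinsics, pixels), "distortion" ([k1, k2, p1, p2, k3] as OpenCV has them; the pictures are not rectified), "rvec" (rotation vector, rad) and "tvec" (3), from world to camera coordinates, as OpenCV has them. Camera axes: x right, y down, z forward; pixel columns grow to the right and rows downward; lengths in m; the calibration is good to about 2 mm. A picture is of the moment at which its call begins. get_calibration takes no time and is no camera call.
- manip.sign_off(): hands the job in, once; it reports no verdict.
The state is a dict: "clock": time; "qpos": joint angles; "qd": joint speeds; "effort": joint torques, N m; "position": TCP position; "ee_rot": TCP orientation; "contact_force": force on the tool from outside, world axes, zero at the start; "moment": the same for the moment, N m; "width": finger opening in m.
Only numpy, scipy, OpenCV 4.12 (cv2) and the standard library are available. Lean on these libraries where they do the work, as an engineer would, in place of code of your own. Each camera call takes 0.05 s, during which the arm holds its last target.

### The job

Turn the stone blank a quarter turn on the steel plate so that its straight end lies flat against the fence, and let go of it. Then pick up the loupe by its handle and hold it level over that straight end, the lens centred above the middle of the end and at the same height as the collar on the gauge post; finish there, still holding the loupe steady in the air. Do not shift the collar, and leave the jar, bowl and brush alone.

Things in the scene. Friction and masses are not known exactly. Their poses are not given: they have to be found in the camera images.
- stone_center (a point): centre of the stone blank, a loose tombstone-shaped slab of brown banded stone, 64 mm long (own x), 34 mm wide (own y), 22 mm high (own z, up), about 0.12 kg. One end (+x) is cut straight across, the other (-x) is a half round of 17 mm radius; the long sides are parallel and flat from 15 mm behind this point to the straight end. It lies flat on the plate, its length roughly along the fence, at the start
- stone_edge (a point): middle of the stone's straight end face, half-way up, 32 mm along the stone's +x from its centre; same axes as the stone
- fence_mid (a point): middle of the fence's working face, 12 mm above the plate's top face. The fence is a fixed aluminium bar, 170 mm long (along this point's y), 24 mm high, on a fixed dark steel plate 210 x 260 mm whose top face is 10 mm above the bench. The point's x is level and points into the fence (the stone belongs on the -x side), its z is up. The plate reaches 160 mm from the face to the -x side, so there is open room there
- focus_mark (a point): centre of the brass collar (28 mm diameter, 8 mm thick) that marks the focal height, on a thin upright steel post on the plate, 31 mm beyond the fence face (+x of the fence) and 115 mm to its +y side. The post's top is 145 mm above the bench. The collar stands at 75 to 120 mm above the bench, held by friction
- loupe_lens (a point): centre of the loupe's lens, half-way up. The loupe is a loose reading lens of about 0.1 kg lying flat on the bench: a round steel frame 65 mm in diameter and 20 mm high with a clear lens, and a straight dark wooden handle 16 mm wide and 20 mm high along its own -x, from 43 to 123 mm from the lens centre. Its z is up, square to the lens
- loupe_grip (a point): place to grip the loupe: on the middle line of the handle, half-way up (10 mm above the loupe's underside), 67 mm along the loupe's -x from the lens centre; same axes as the lens; the loupe balances near here
- jar: bystander: a closed jar 60 mm in diameter and 75 mm high, standing on the bench; origin at the middle of its underside
- bowl: bystander: an open white bowl 100 mm in diameter and 45 mm high, standing on the bench; origin at the middle of its underside
- brush: bystander: a brush lying on the bench; origin at the middle of its underside, its length along its own x
Things that resemble listed ones, but are neither listed nor needed, are in the scene too. Of the things like the part that bears loupe_lens, leave any that is purple; of the rest the larger one is meant.

How it is judged:
On the way, in this order (a step that is already met when the one before it is completed fails the run):
1. the stone's straight end lies flat against the fence and the stone is let go, the loupe still on the bench (x of stone_edge in the frame of fence_mid between -0.0035 and 0.003 m and y of stone_edge in the frame of fence_mid between -0.065 and 0.065 m and angle between the x axis of stone_center and the x axis of fence_mid, either way round below 0.08 rad and angle between stone_center's own z axis and vertical below 0.08 rad and contact force between stone and the fingers below 0.1 N and height (world z) of loupe_lens below 0.03 m), for 0.2 s.
2. the loupe is picked up (height (world z) of loupe_lens above 0.045 m and contact force between loupe and the fingers above 0.5 N), for 0.2 s.
At the end, for the whole second after the job is handed in: Stone flat, let go, straight end within 3.5 mm of the fence, square within 0.08 rad, wholly on the fence. Loupe held in the fingers, touching nothing else: lens within 15 mm sideways of the end's middle, within 8 mm of the collar's height, level within 0.14 rad, still (under 0.03 m/s) (x of stone_edge in the frame of fence_mid between -0.0035 and 0.003 m and y of stone_edge in the frame of fence_mid between -0.065 and 0.065 m and angle between the x axis of stone_center and the x axis of fence_mid, either way round below 0.08 rad and angle between stone_center's own z axis and vertical below 0.08 rad and horizontal distance between loupe_lens and stone_edge below 0.015 m and z of loupe_lens in the frame of focus_mark between -0.008 and 0.008 m and angle between loupe_lens's own z axis and vertical below 0.14 rad and linear speed of loupe below 0.03 m/s and contact force between loupe and the fingers above 0.5 N and contact force between loupe and stone below 0.1 N and contact force between loupe and plate below 0.1 N and contact force between stone and the fingers below 0.1 N); the arm keeps its last pose, push and grip.
It fails at once if the collar on the gauge post is shifted by more than 4 mm (distance of focus_mark from where it was at the start of the episode above 0.004 m).
It fails at once if the jar is disturbed (more than 25 mm) (distance of jar from where it was at the start of the episode above 0.025 m).
It fails at once if the bowl is disturbed (more than 25 mm) (distance of bowl from where it was at the start of the episode above 0.025 m).
It fails at once if the brush is disturbed (more than 25 mm) (distance of brush from where it was at the start of the episode above 0.025 m).
It also fails if it takes over 61 s, if anything falls off the work surface, if the arm or the gripper's body presses on something with over 40 N, if the wrist force passes 120 N, or if a joint passes its speed limit or range.

## Working session

There is one attempt and no reset: what is moved stays moved. The work goes in short steps, Python scripts to look and compute and a tool call to move; the robot and the scene stay as the last step left them, time stands still between calls to the robot, and variables do not carry over. Pictures are saved under pics/ and viewed, and the job is handed in when it is done.

Besides the shell and the picture viewer there is one more tool, called in YAML: its name, and indented under it one key for each argument. servo_tool: Moves the arm, as the interface text tells. Its arguments: {"type":"object","properties":{"deltas":{"type":"array","items":{"type":"number"}},"jaw":{"type":"number"},"grip_force":{"type":"number"}},"required":["deltas"]}

```bash
mkdir -p pics; cat > h.py <<'E'
import numpy as np, cv2
from rig import manip, eyes
def cal(n):
    c=eyes.get_calibration(n); return np.array(c["camera_matrix"],float),np.array(c["distortion"],float),np.array(c["rvec"],float).reshape(3,1),np.array(c["tvec"],float).reshape(3,1)
def toplane(n,pts,z):
    K,D,r,t=cal(n); R=cv2.Rodrigues(r)[0]
    p=cv2.undistortPoints(np.array(pts,float).reshape(-1,1,2),K,D).reshape(-1,2)
    d=np.c_[p,np.ones(len(p))]@R; o=(-R.T@t).ravel()
    s=(z-o[2])/d[:,2]; return o+d*s[:,None]
def cloud(n,dep):
    K,D,r,t=cal(n); R=cv2.Rodrigues(r)[0]
    h,w=dep.shape; v,u=np.mgrid[:h,:w]
    p=cv2.undistortPoints(np.c_[u.ravel(),v.ravel()].astype(float).reshape(-1,1,2),K,D).reshape(-1,2)
    P=np.c_[p,np.ones(len(p))]*dep.reshape(-1,1)
    return ((P-t.ravel())@R).reshape(h,w,3)
def proj(n,P):
    K,D,r,t=cal(n); return cv2.projectPoints(np.array(P,float).reshape(-1,1,3),r,t,K,D)[0].reshape(-1,2)
E
python3 - <<'E'
from h import *
for n in("top","side"):
    im,d=eyes.get_image(n); np.savez(f"{n}0.npz",im=im,d=d)
    cv2.imwrite(f"pics/{n}0.png",cv2.resize(im[:,:,::-1],(800,600),interpolation=cv2.INTER_CUBIC))
    K,D,r,t=cal(n);R=cv2.Rodrigues(r)[0];print(n,(-R.T@t).ravel(),K[0,0],D,R[2])
print(manip.get_state())
E
```

```text
top [ 0.49103471 -0.02242497  1.06202959] 373.431011332521 [-0.11606954  0.          0.          0.          0.        ] [ 0.15847687 -0.00718866 -0.98733652]
side [0.29454386 1.22864937 0.93485275] 433.840421002975 [-0.07644133  0.          0.          0.          0.        ] [ 0.21819007 -0.80838528 -0.54672327]
{'clock': 0.1, 'qpos': array([-1.32502744e+00,  2.76552319e-01,  1.50600532e+00, -4.77136065e-06,
        1.36068550e+00, -1.20976819e-01]), 'qd': array([-7.65111502e-04, -1.64151493e-03, -2.72594648e-03, -4.95264061e-05,
       -6.99236639e-04, -5.55170361e-05]), 'effort': array([ 4.67049249e-04, -4.17700875e+01, -2.46404350e+01, -3.56285127e-04,
        5.81815621e-03, -1.45447285e-05]), 'position': array([ 0.2060756 , -0.53630774,  0.23051496]), 'ee_rot': array([-8.23490543e-04,  9.83233832e-01,  1.82347337e-01, -5.37866806e-05]), 'contact_force': array([ 0.07761214, -0.14932537,  0.05474189]), 'moment': array([ 0.00639395, -0.01947729, -0.01180885]), 'width': 0.08540819152890053}
```

View pics/top0.png

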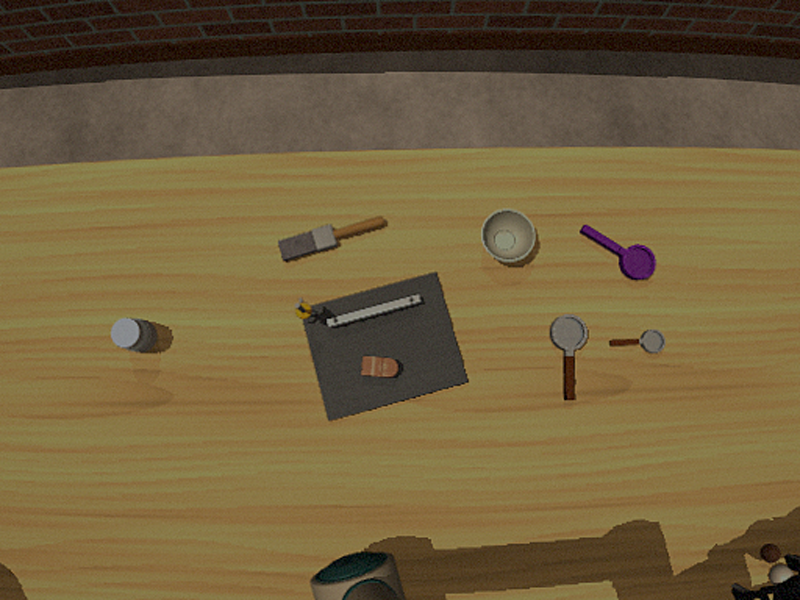

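View pics/side0.png

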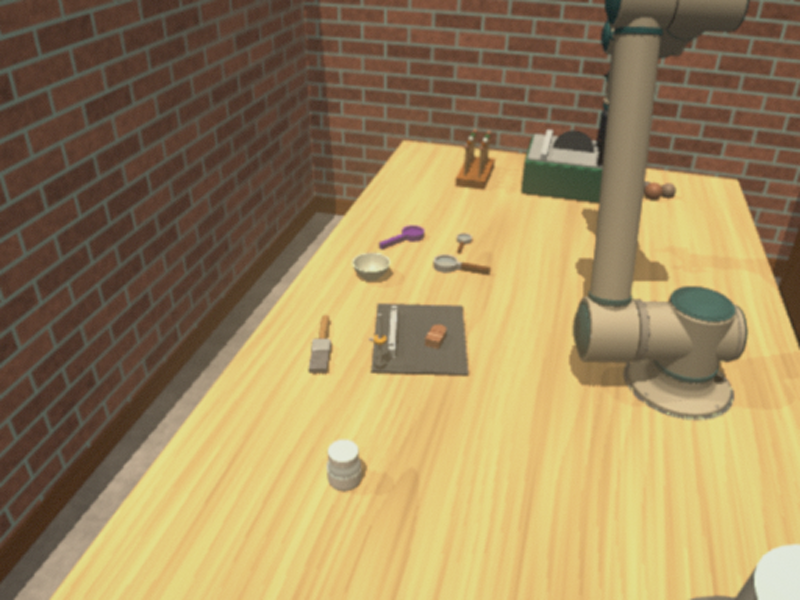

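The top view shows the stone at (380,367) with its straight end at the left, the fence at (375,310) and the post with its brass collar at (305,310). There are three loupe-like things: purple at (637,262), excluded; small at (652,341); and large at (569,333), which is the one meant. I'll measure everything and make an enlarged crop.

```bash
python3 - <<'E'
from h import *
z=np.load("top0.npz");im=z["im"];d=z["d"];C=cloud("top",d)
hsv=cv2.cvtColor(im,cv2.COLOR_RGB2HSV)
def crop(name,u0,v0,u1,v1,s,im=im): cv2.imwrite(name,cv2.resize(im[v0:v1,u0:u1,::-1],None,fx=s,fy=s,interpolation=cv2.INTER_CUBIC))
crop("pics/c_plate.png",180,165,310,275,6)
crop("pics/c_loupe.png",340,190,440,270,7)
s=np.load("side0.npz");crop("pics/c_side.png",225,185,315,245,8,s["im"])
# heights
for n,(u,v) in dict(stone=(243,235),fence=(245,197),plate=(270,230),bench=(330,240),lens=(364,213),handle=(364,240),jar=(81,213)).items(): print(n,(u,v),C[v,u].round(4),hsv[v,u])
# height map based masks
H=C[:,:,2]
roi=np.zeros(H.shape,bool)
E
```

```text
stone (243, 235) [0.5342 0.0087 0.0333] [ 16 111 129]
fence (245, 197) [0.6392 0.0008 0.0342] [ 26  27 141]
plate (270, 230) [ 0.5472 -0.0668  0.0088] [10 33 70]
bench (330, 240) [ 0.5142 -0.2367  0.0007] [ 22 129 140]
lens (364, 213) [ 0.587  -0.3362  0.0137] [ 18  29 114]
handle (364, 240) [ 0.5105 -0.3296  0.0189] [ 11 204  70]
jar (81, 213) [0.6003 0.446  0.0787] [111  12 145]
```

View pics/c_plate.png

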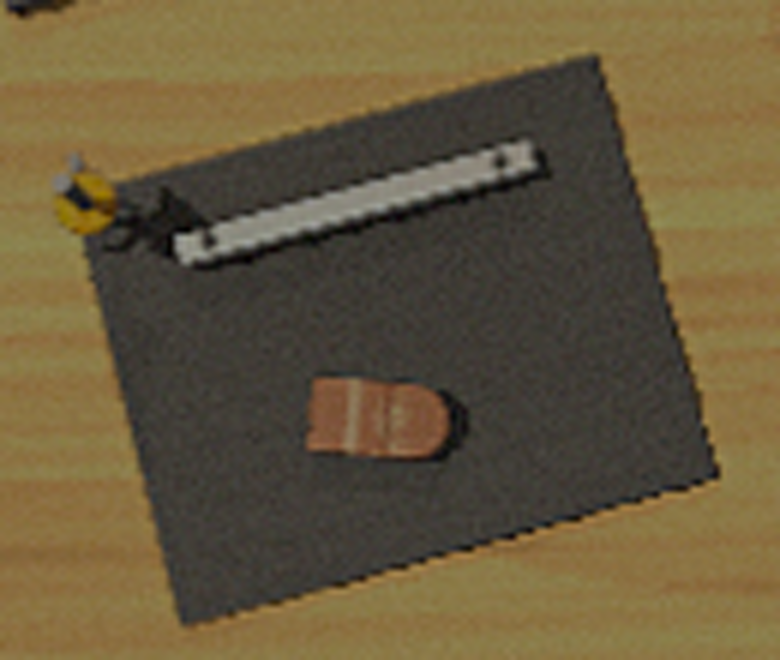

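View pics/c_loupe.png

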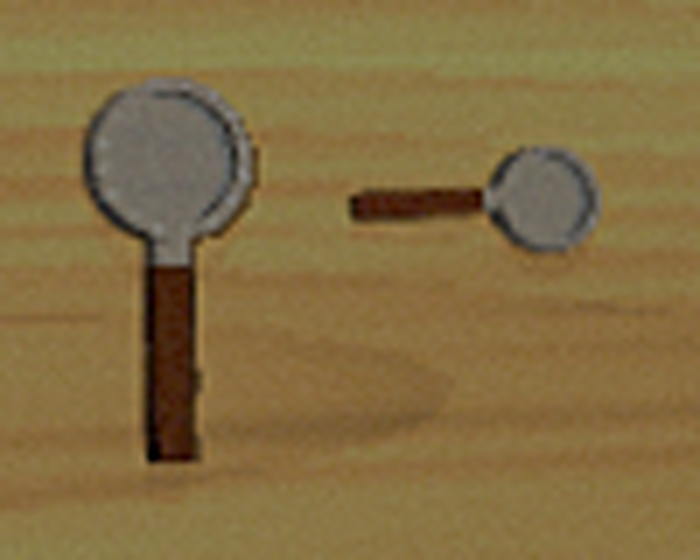

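View pics/c_side.png

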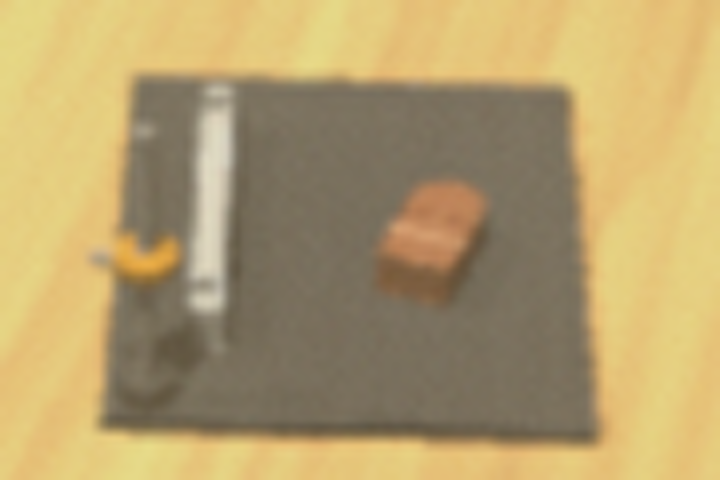

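The crop confirms the large loupe at (364,213) raw pixels, with its handle toward the robot. The plate crop shows the straight end of the stone facing the post side. Next come the fits.

```bash
cat > meas.py <<'E'
from h import *
def big(m,seed=None):
    n,l,s,c=cv2.connectedComponentsWithStats(m.astype(np.uint8),connectivity=8)
    i=1+np.argmax(s[1:,4]); return l==i
def contour(m):
    c=max(cv2.findContours(m.astype(np.uint8),cv2.RETR_EXTERNAL,cv2.CHAIN_APPROX_NONE)[0],key=len).reshape(-1,2); return c
def rectfit(n,m,z):
    # dense pixel polygon -> plane, min-area rect (+ half px grow)
    c=contour(m).astype(float); ctr=c.mean(0)
    cc=np.concatenate([c+np.array(o) for o in((-.5,-.5),(.5,-.5),(.5,.5),(-.5,.5))])
    P=toplane(n,cc,z)[:,:2]
    (cx,cy),(w,h),a=cv2.minAreaRect((P*1e3).astype(np.float32))
    return np.array([cx,cy])/1e3,w,h,a
def box(u0,v0,u1,v1):
    b=np.zeros((384,512),bool);b[v0:v1,u0:u1]=1;return b
E
python3 - <<'E'
from meas import *
z=np.load("top0.npz");im=z["im"];d=z["d"];C=cloud("top",d);hsv=cv2.cvtColor(im,cv2.COLOR_RGB2HSV).astype(int)
B=box(200,170,295,260)
st=big(B&(hsv[:,:,1]>75)&(hsv[:,:,2]>75)&(C[:,:,2]>.018)); print("stone",st.sum(),rectfit("top",st,.032), np.median(C[st][:,2]))
cc=np.argwhere(st)[:,::-1].mean(0);print("centroid",toplane("top",[cc],.032))
fe=big(box(205,180,275,215)&(hsv[:,:,2]>105)&(hsv[:,:,1]<60)); print("fence",fe.sum(),rectfit("top",fe,.034))
pl=big(box(190,170,305,275)&(hsv[:,:,1]<75)); print("plate",pl.sum(),rectfit("top",pl,.010))
ha=big(box(350,225,380,260)&(hsv[:,:,1]>150)&(hsv[:,:,2]<105));print("handle",ha.sum(),rectfit("top",ha,.020),np.median(C[ha][:,2]))
le=big(box(345,195,384,228)&(hsv[:,:,1]<80));print("lens",le.sum())
c=contour(le);(x,y),r=cv2.minEnclosingCircle(c[c[:,1]<219].astype(np.float32));print(x,y,r,toplane("top",[(x,y),(x+r,y)],.020))
co=big(box(180,185,210,210)&(hsv[:,:,1]>150)&(hsv[:,:,2]>110)&(hsv[:,:,0]>15)&(C[:,:,2]>.05));cp=np.argwhere(co)[:,::-1];print("collar",co.sum(),cp.mean(0),np.percentile(C[co],[5,25,50,75,95],axis=0).round(4))
s=np.load("side0.npz");hs=cv2.cvtColor(s["im"],cv2.COLOR_RGB2HSV).astype(int);Cs=cloud("side",s["d"])
co=big(box(230,205,255,225)&(hs[:,:,1]>150)&(hs[:,:,2]>140));print("scollar",co.sum(),np.argwhere(co)[:,::-1].mean(0),np.percentile(Cs[co],[5,25,50,75,95],axis=0).round(4))
E
```

```text
stone 267 (array([0.53708075, 0.01144069]), 63.256553649902344, 35.62562561035156, 88.51770782470703) 0.03227042369082339
centroid [[0.53650376 0.01186004 0.032     ]]
fence 272 (array([0.63639288, 0.01936847]), 16.754741668701172, 171.84767150878906, 13.925566673278809)
plate 6251 (array([0.57560333, 0.00284309]), 211.85804748535156, 261.7103271484375, 13.845540046691895)
handle 202 (array([ 0.5064729 , -0.32898117]), 25.73343276977539, 78.65934753417969, 86.47611236572266) 0.01928292401211714
lens 462
363.6351318359375 212.3918914794922 11.923970222473145 [[ 0.58813732 -0.33335324  0.02      ]
 [ 0.58706851 -0.36793536  0.02      ]]
collar 30 [192.76666667 200.7       ] [[0.6189 0.1291 0.0834]
 [0.6222 0.1328 0.0844]
 [0.6249 0.1377 0.0859]
 [0.6275 0.1429 0.0872]
 [0.6318 0.1468 0.0893]]
scollar 26 [242.84615385 217.03846154] [[0.6202 0.1277 0.0822]
 [0.6241 0.1358 0.0833]
 [0.6274 0.1418 0.0841]
 [0.634  0.1468 0.0853]
 [0.639  0.1503 0.0861]]
```

servo_tool:
  deltas: [0, 0, 0, 0, 0, -8.4, 0, 0, 0, 0, 0, -8.4, 0, 0, 0, 0, 0, -8.4, 0, 0, 0, 0, 0, -8.4, 0, 0, 0, 0, 0, -8.4, 0, 0, 0, 0, 0, -8.4, 0, 0, 0, 0, 0, -8.4, 0, 0, 0, 0, 0, -8.4]
  jaw: 8.5
  grip_force: 40

```text
clock: 0.9
position: [0.2054, -0.5335, 0.226]
ee_rot: [-0.005, 0.708, 0.707, 0.003]
contact_force: [0.5, 0.2, -0.6]
width: 0.0852
```

```bash
cat > go.py <<'E'
import sys
from h import *
from scipy.spatial.transform import Rotation as Ro
s=manip.get_state();q=s["ee_rot"];R=Ro.from_quat(q,scalar_first=True)
p=s["position"];M=R.as_matrix();phi=np.degrees(np.arctan2(M[1,0],M[0,0]))
print("t",round(s["clock"],2),"p",p.round(4),"phi",round(phi,2),"tilt",np.degrees(np.arccos(-M[2,2])).round(2),"F",s["contact_force"].round(2),"w",round(s["width"],4),"q",np.degrees(s["qpos"]).round(1))
if len(sys.argv)>=5:
    x,y,z,ph=map(float,sys.argv[1:5])
    a=np.radians(ph);T=np.array([[np.cos(a),np.sin(a),0],[np.sin(a),-np.cos(a),0],[0,0,-1.]])
    print("shift now cm",(M.T@(np.array([x,y,z])-p)*100).round(2),"rot deg",np.degrees((R.inv()*Ro.from_matrix(T)).as_rotvec()).round(2),"shift after rot",(T.T@(np.array([x,y,z])-p)*100).round(2))
E
python3 go.py .537 .0115 .2 88.5
```

```text
t 0.9 p [ 0.2054 -0.5335  0.226 ] phi 89.93 tilt 0.64 F [ 0.47  0.15 -0.6 ] w 0.0852 q [-75.9  16.   86.7   0.   77.9 -75.8]
shift now cm [54.51 33.1   3.11] rot deg [-0.16 -0.62  1.43] shift after rot [55.35 31.72  2.6 ]
```

servo_tool:
  deltas: [3.4, 2.1, 0, 0, 0, 1.4, 3.4, 2.0, 0, 0, -0.6, 0, 3.4, 2.0, 0, 0, 0, 0, 3.4, 2.0, 0, 0, 0, 0, 3.4, 2.0, 0, 0, 0, 0, 3.4, 2.0, 0, 0, 0, 0, 3.4, 2.0, 0, 0, 0, 0, 3.4, 2.0, 0, 0, 0, 0, 3.4, 2.0, 0, 0, 0, 0, 3.4, 2.0, 0, 0, 0, 0, 3.4, 2.0, 0, 0, 0, 0, 3.4, 2.0, 0, 0, 0, 0, 3.4, 2.0, 0, 0, 0, 0, 3.4, 2.0, 0, 0, 0, 0, 3.4, 2.0, 0, 0, 0, 0, 3.4, 1.7, 0, 0, 0, 0]

```text
clock: 2.5
position: [0.544, 0.0205, 0.2195]
ee_rot: [-0.005, 0.719, 0.695, -0.002]
contact_force: [1.3, -0.8, 0.2]
width: 0.085
```

```bash
python3 go.py .537 .0115 .1 88.5
```

```text
t 2.5 p [0.544  0.0205 0.2195] phi 88.1 tilt 0.58 F [ 1.32 -0.76  0.25] w 0.085 q [-5.3 13.9 90.7  0.2 76.  -3.4]
shift now cm [-0.97 -0.55 11.95] rot deg [-0.54 -0.21 -0.4 ] shift after rot [-0.92 -0.67 11.95]
```

servo_tool:
  deltas: [-0.5, -0.4, 3.0, -0.5, -0.2, -0.4, -0.5, -0.2, 3.0, 0, 0, 0, 0, 0, 3.0, 0, 0, 0, 0, 0, 2.0, 0, 0, 0, 0, 0, 0, 0, 0, 0]

```text
clock: 3.0
position: [0.5403, 0.0176, 0.105]
ee_rot: [-0.0, 0.713, 0.701, 0.001]
contact_force: [-0.7, -0.1, -0.4]
width: 0.0849
```

```bash
python3 go.py .537 .0115 .013 88.5
```

```text
t 3.0 p [0.5403 0.0176 0.105 ] phi 89.06 tilt 0.16 F [-0.72 -0.13 -0.45] w 0.0849 q [ -5.6  18.7 101.5   0.2  59.8  -4.8]
shift now cm [-0.64 -0.33  9.2 ] rot deg [ 0.08 -0.14  0.56] shift after rot [-0.62 -0.31  9.2 ]
```

servo_tool:
  deltas: [-0.4, -0.2, 2.0, 0, 0, 0.3, -0.3, -0.2, 2.0, 0, 0, 0.3, 0, 0, 2.0, 0, 0, 0, 0, 0, 0, 0, 0, 0]

```text
clock: 3.4
position: [0.5384, 0.0104, 0.0462]
ee_rot: [0.001, 0.717, 0.697, 0.003]
contact_force: [-0.5, 0.2, -0.8]
width: 0.085
```

```bash
python3 go.py .537 .0115 .013 88.5; python3 - <<'E'
from h import *
for n in("top","side"):
    im,d=eyes.get_image(n)
    u0,v0,u1,v1=(190,165,310,265) if n=="top" else (215,165,325,250)
    cv2.imwrite(f"pics/{n}1.png",cv2.resize(im[v0:v1,u0:u1,::-1],None,fx=6,fy=6,interpolation=cv2.INTER_CUBIC))
E
```

```text
t 3.4 p [0.5384 0.0104 0.0462] phi 88.45 tilt 0.34 F [-0.47  0.16 -0.79] w 0.085 q [ -6.4  22.3 106.    0.2  51.4  -5. ]
shift now cm [ 0.1  -0.16  3.32] rot deg [ 0.31 -0.13 -0.06] shift after rot [ 0.11 -0.15  3.32]
```

View pics/side1.png

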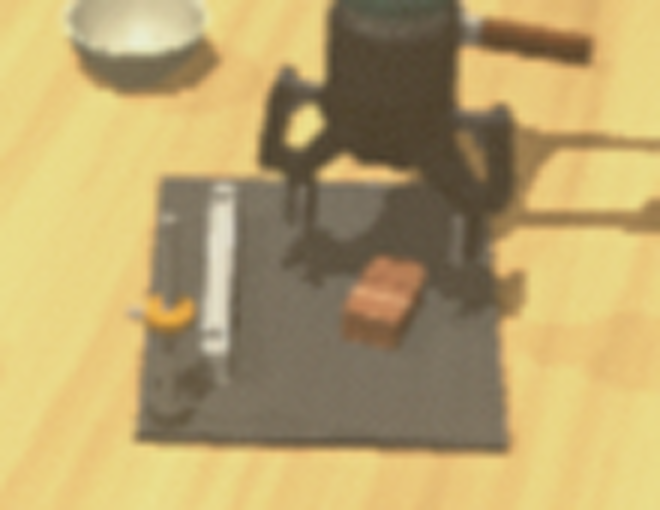

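The side view shows the open fingers straddling the stone, one on each long side. I'll lower and close on it.

servo_tool:
  deltas: [0.1, -0.1, 1.5, 0.3, 0, 0, 0, 0, 1.3, 0, 0, 0, 0, 0, 0.4, 0, 0, 0]

```text
clock: 3.8
position: [0.5439, 0.0111, 0.0189]
ee_rot: [0.005, 0.717, 0.698, 0.005]
contact_force: [-1.6, 0.0, -0.0]
width: 0.0848
```

servo_tool:
  deltas: [0, 0, 0, 0, 0, 0, 0, 0, 0, 0, 0, 0, 0, 0, 0, 0, 0, 0, 0, 0, 0, 0, 0, 0, 0, 0, 0, 0, 0, 0, 0, 0, 0, 0, 0, 0, 0, 0, 0, 0, 0, 0, 0, 0, 0, 0, 0, 0]
  jaw: 0
  grip_force: 30

```text
clock: 4.6
position: [0.5446, 0.0112, 0.0204]
ee_rot: [0.006, 0.716, 0.698, 0.006]
contact_force: [0.4, 0.0, -0.7]
width: 0.0331
```

```bash
python3 go.py .537 .0115 .013 88.5
```

```text
t 4.6 p [0.5446 0.0112 0.0204] phi 88.48 tilt 0.93 F [ 0.41  0.04 -0.66] w 0.0331 q [ -6.2  24.4 107.3   0.2  47.3  -4.8]
shift now cm [ 0.01 -0.77  0.73] rot deg [ 0.93 -0.05 -0.02] shift after rot [ 0.01 -0.76  0.74]
```

servo_tool:
  deltas: [0, 0, 0, 0, 0, 0, 0, 0, 0, 0, 0, 0, 0, 0, 0.4, 0.9, 0, 0, 0, 0, 0.5, 0, 0, 0]
  jaw: 5

```text
clock: 5.0
position: [0.5458, 0.0111, 0.0118]
ee_rot: [0.001, 0.716, 0.698, 0.001]
contact_force: [1.3, -0.0, 0.7]
width: 0.0503
```

```bash
python3 go.py .5446 .0115 .0125 88.5
```

```text
t 5.0 p [0.5458 0.0111 0.0118] phi 88.47 tilt 0.13 F [ 1.26 -0.02  0.67] w 0.0503 q [-6.20e+00  2.55e+01  1.07e+02  1.00e-01  4.74e+01 -4.70e+00]
shift now cm [ 0.04 -0.13 -0.07] rot deg [ 0.12 -0.04 -0.03] shift after rot [ 0.04 -0.13 -0.07]
```

servo_tool:
  deltas: [0, 0, -0.1, 0, 0, 0, 0, 0, 0, 0, 0, 0, 0, 0, 0, 0, 0, 0, 0, 0, 0, 0, 0, 0, 0, 0, 0, 0, 0, 0]
  jaw: 0
  grip_force: 35

```text
clock: 5.5
position: [0.5458, 0.0111, 0.0123]
ee_rot: [0.0, 0.716, 0.698, 0.001]
contact_force: [-0.6, 0.6, 0.7]
width: 0.0333
```

servo_tool:
  deltas: [0, 0, -0.5, 0, 0, 0, 0, 0, -0.3, 0, 0, 0, 0, 0, 0, 0, 0, 0]

```text
clock: 5.8
position: [0.5452, 0.0112, 0.0205]
ee_rot: [-0.0, 0.716, 0.698, 0.0]
contact_force: [0.5, -0.0, -1.1]
width: 0.0336
```

```bash
python3 go.py .55 .0115 .025 13.9
```

```text
t 5.8 p [0.5452 0.0112 0.0205] phi 88.47 tilt 0.05 F [ 0.48 -0.04 -1.09] w 0.0336 q [-6.200e+00  2.480e+01  1.065e+02  1.000e-01  4.870e+01 -4.700e+00]
shift now cm [ 0.04  0.48 -0.45] rot deg [-5.000e-02 -3.000e-02  7.457e+01] shift after rot [ 0.48  0.09 -0.45]
```

Lifted: the force reading matches the stone's weight of about 1.1 N. Now the turn.

servo_tool:
  deltas: [0, 0, 0, 0, 0, 8.3, 0, 0, 0, 0, 0, 8.3, 0, 0, 0, 0, 0, 8.3, 0, 0, 0, 0, 0, 8.3, 0, 0, 0, 0, 0, 8.3, 0, 0, 0, 0, 0, 8.3, 0, 0, 0, 0, 0, 8.3, 0, 0, 0, 0, 0, 8.3, 0, 0, 0, 0, 0, 8.2, 0, 0, 0, 0, 0, 0]

```text
clock: 6.8
position: [0.5445, 0.0113, 0.0207]
ee_rot: [-0.0, 0.995, 0.098, -0.0]
contact_force: [-0.5, 0.3, -0.3]
width: 0.0333
```

```bash
python3 go.py .585 .0065 .022 13.9; python3 - <<'E'
from h import *
for n in("top","side"):
    im,d=eyes.get_image(n)
    u0,v0,u1,v1=(190,165,310,265) if n=="top" else (215,165,325,250)
    cv2.imwrite(f"pics/{n}2.png",cv2.resize(im[v0:v1,u0:u1,::-1],None,fx=6,fy=6,interpolation=cv2.INTER_CUBIC))
E
```

```text
t 6.8 p [0.5445 0.0113 0.0207] phi 11.19 tilt 0.07 F [-0.49  0.26 -0.26] w 0.0333 q [-6.200e+00  2.480e+01  1.065e+02  1.000e-01  4.880e+01  7.260e+01]
shift now cm [ 3.88  1.25 -0.13] rot deg [-0.06  0.03 -2.71] shift after rot [ 3.82  1.44 -0.13]
```

View pics/side2.png

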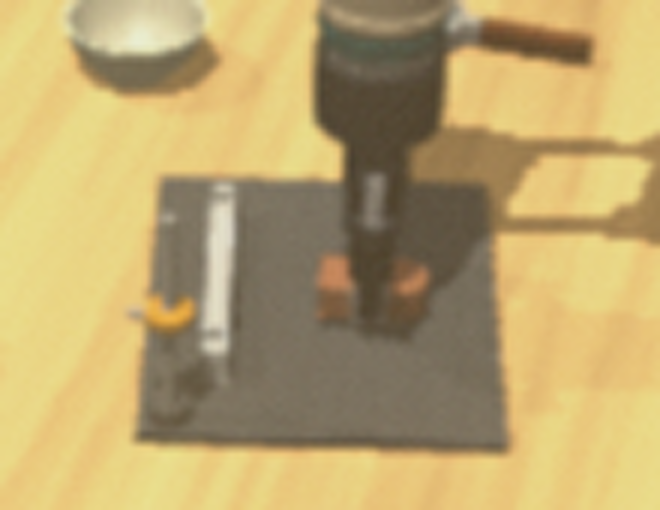

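View pics/top2.png

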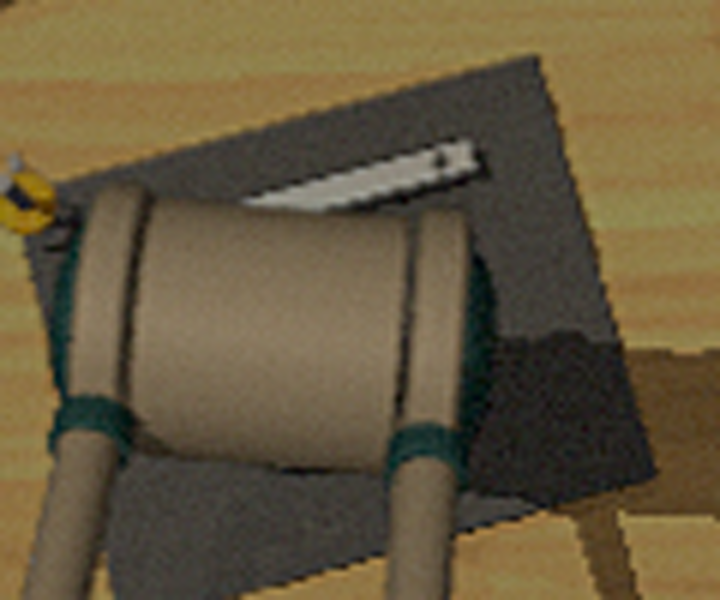

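The side view shows the stone held with its straight end (left, about 320,290) facing the fence, and the arm covers the stone in the top view. Next I correct the yaw by -2.7° and approach.

servo_tool:
  deltas: [0, 0, 0, 0, 0, -2.2, 0, 0, 0, 0, 0, 0, 1.4, 0.5, 0, 0, 0, 0, 1.4, 0.5, 0, 0, 0, 0, 1.0, 0.4, 0, 0, 0, 0, 0, 0, 0, 0, 0, 0]

```text
clock: 7.5
position: [0.5852, 0.0068, 0.0205]
ee_rot: [-0.001, 0.992, 0.123, -0.001]
contact_force: [-0.5, -0.3, -0.5]
width: 0.0336
```

```bash
python3 go.py .5975 .0097 .0125 13.9
```

```text
t 7.5 p [0.5852 0.0068 0.0205] phi 14.09 tilt 0.13 F [-0.54 -0.35 -0.52] w 0.0336 q [-6.200e+00  2.750e+01  1.012e+02  1.000e-01  5.140e+01  6.970e+01]
shift now cm [1.27 0.02 0.8 ] rot deg [-0.08  0.1   0.19] shift after rot [1.26 0.02 0.8 ]
```

servo_tool:
  deltas: [0, 0, 0.4, 0, 0, 0, 0, 0, 0.3, 0, 0, 0, 0.2, 0, 0, 0, 0, 0, 0.2, 0, 0, 0, 0, 0, 0.2, 0, 0, 0, 0, 0]

```text
clock: 8.0
position: [0.587, 0.0085, 0.0126]
ee_rot: [-0.001, 0.992, 0.123, -0.004]
contact_force: [-0.1, -0.6, 0.2]
width: 0.0331
```

```bash
python3 go.py .5975 .0097 .0125 13.9
```

```text
t 8.0 p [0.587  0.0085 0.0126] phi 14.15 tilt 0.51 F [-0.14 -0.61  0.19] w 0.0331 q [ -6.   28.4 101.    0.   51.1  69.9]
shift now cm [ 1.05  0.14 -0.  ] rot deg [-0.18  0.47  0.25] shift after rot [1.05 0.13 0.01]
```

servo_tool:
  deltas: [0.4, 0.05, 0, 0, 0.4, 0, 0.4, 0, 0, 0, 0, 0, 0.3, 0, 0, 0, 0, 0]

```text
clock: 8.3
position: [0.5986, 0.011, 0.0126]
ee_rot: [-0.002, 0.992, 0.123, -0.0]
contact_force: [-4.9, -3.4, 0.5]
width: 0.0333
```

```bash
python3 go.py .5975 .0097 .0125 13.9
```

```text
t 8.3 p [0.5986 0.011  0.0126] phi 14.14 tilt 0.18 F [-4.89 -3.41  0.46] w 0.0333 q [-5.7 28.9 99.9  0.2 51.3 70. ]
shift now cm [-0.14  0.1   0.01] rot deg [-0.18  0.01  0.24] shift after rot [-0.14  0.1   0.01]
```

Contact. I'll push a little more.

servo_tool:
  deltas: [0.3, 0, 0, 0, 0, 0, 0.3, 0, 0, 0, 0, 0, 0.2, 0, 0, 0, 0, 0]

```text
clock: 8.6
position: [0.5983, 0.011, 0.0127]
ee_rot: [-0.001, 0.992, 0.124, -0.01]
contact_force: [-4.1, -1.9, 4.9]
width: 0.033
```

```bash
python3 go.py .5975 .0097 .0125 13.9;python3 - <<'E'
from h import *
for n in("top","side"):
    im,d=eyes.get_image(n); np.savez(f"{n}3.npz",im=im,d=d)
    u0,v0,u1,v1=(190,165,310,265) if n=="top" else (215,165,325,250)
    cv2.imwrite(f"pics/{n}3.png",cv2.resize(im[v0:v1,u0:u1,::-1],None,fx=6,fy=6,interpolation=cv2.INTER_CUBIC))
E
```

```text
t 8.6 p [0.5983 0.011  0.0127] phi 14.26 tilt 1.11 F [-4.09 -1.93  4.91] w 0.033 q [-5.5 29.3 99.  -0.2 52.8 70.4]
shift now cm [-0.11  0.1   0.02] rot deg [-0.22  1.09  0.36] shift after rot [-0.11  0.1   0.02]
```

View pics/side3.png

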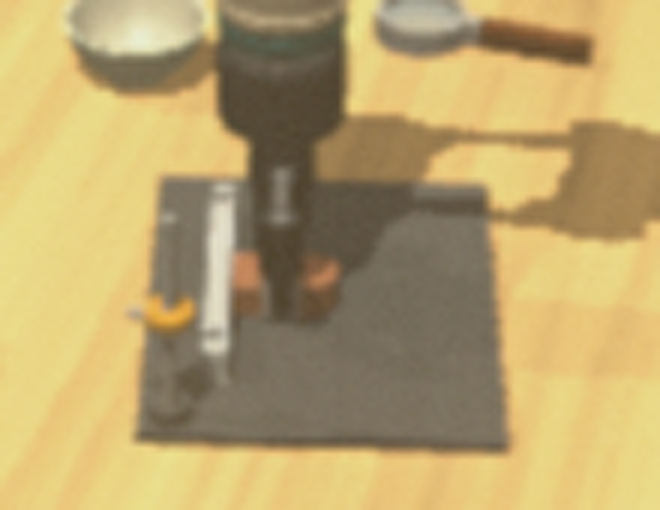

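The side view shows the straight end of the stone meeting the fence face at about (232,280). I'll release, rise and check.

servo_tool:
  deltas: [0, 0, 0, 0, 1.0, 0, 0, 0, 0, 0, 0, 0]

```text
clock: 8.9
position: [0.5983, 0.011, 0.0127]
ee_rot: [-0.002, 0.992, 0.124, -0.001]
contact_force: [-0.5, 0.5, -0.9]
width: 0.0329
```

servo_tool:
  deltas: [0, 0, 0, 0, 0, 0, 0, 0, 0, 0, 0, 0, 0, 0, 0, 0, 0, 0, 0, 0, -2, 0, 0, 0, 0, 0, -3, 0, 0, 0, 0, 0, -4, 0, 0, 0, 0, 0, -4, 0, 0, 0, -1, 0, -4, 0, 0, 0, 0, 0, 0, 0, 0, 0]
  jaw: 5.5

```text
clock: 9.8
position: [0.5917, 0.0085, 0.1879]
ee_rot: [-0.002, 0.992, 0.124, 0.0]
contact_force: [0.8, 0.5, 0.3]
width: 0.055
```

```bash
python3 go.py .52 -.333 .17 0
```

```text
t 9.8 p [0.5917 0.0085 0.1879] phi 14.27 tilt 0.25 F [0.79 0.47 0.3 ] w 0.055 q [-6.1 18.8 88.2  0.3 73.1 69.6]
shift now cm [-15.37  31.34   1.64] rot deg [-0.25 -0.03 14.27] shift after rot [-7.17 34.15  1.79]
```

servo_tool:
  deltas: [0, 1, 0, 0, 0, 7, 0, 2, 0, 0, 0, 6.5, -0.8, 3.8, 0, 0, 0, 0, -0.8, 3.8, 0, 0, 0, 0, -0.8, 3.8, 0, 0, 0, 0, -0.8, 3.8, 0, 0, 0, 0, -0.8, 3.8, 0, 0, 0, 0, -0.8, 3.8, 0, 0, 0, 0, -0.8, 3.8, 0, 0, 0, 0, -0.8, 3.5, 0, 0, 0, 0, 0, 0, 0, 0, 0, 0]
  jaw: 5.5

```text
clock: 10.9
position: [0.5348, -0.3327, 0.1801]
ee_rot: [-0.003, 1.0, 0.004, 0.001]
contact_force: [-0.3, 0.5, 0.5]
width: 0.0551
```

```bash
python3 go.py .52 -.333 .17 -2;python3 - <<'E'
from meas import *
im,d=eyes.get_image("top"); np.savez("top4.npz",im=im,d=d)
ims,ds=eyes.get_image("side"); np.savez("side4.npz",im=ims,d=ds)
cv2.imwrite("pics/top4.png",cv2.resize(im[165:275,180:310,::-1],None,fx=6,fy=6,interpolation=cv2.INTER_CUBIC))
cv2.imwrite("pics/side4.png",cv2.resize(ims[165:250,215:325,::-1],None,fx=6,fy=6,interpolation=cv2.INTER_CUBIC))
E
```

```text
t 10.9 p [ 0.5348 -0.3327  0.1801] phi 0.51 tilt 0.43 F [-0.34  0.45  0.45] w 0.0551 q [-38.5  22.3  83.8   0.4  74.   50.9]
shift now cm [-1.48  0.03  1.01] rot deg [-0.4  -0.15  2.51] shift after rot [-1.48  0.08  1.01]
```

View pics/top4.png

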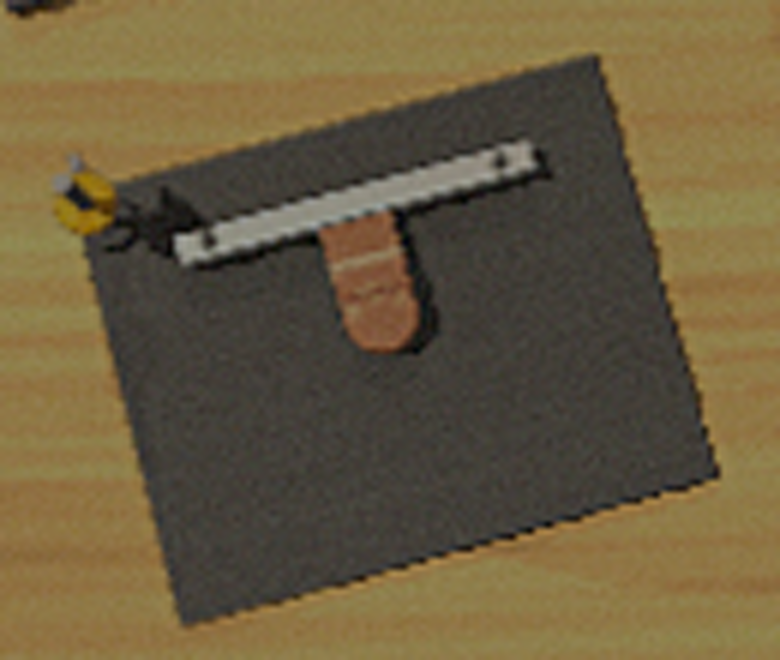

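View pics/side4.png

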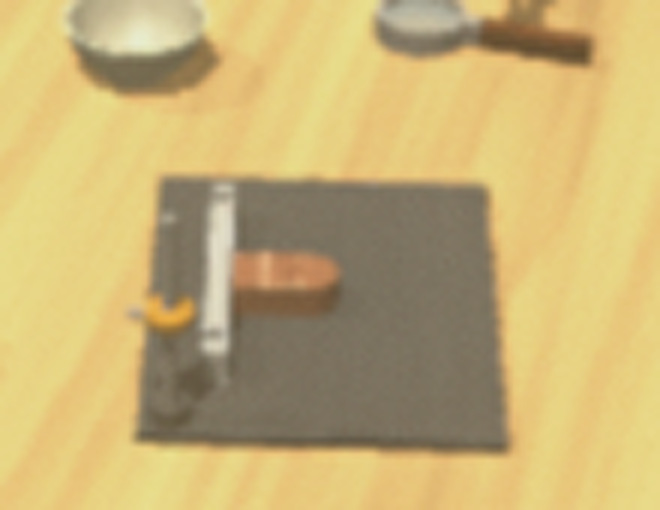

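Both views show the stone flush against the fence: the straight end at about (360,220) in the top crop, with no gap visible. Next I measure its pose and the collar height.

```bash
python3 - <<'E'
from meas import *
z=np.load("top4.npz");im=z["im"];C=cloud("top",z["d"]);hsv=cv2.cvtColor(im,cv2.COLOR_RGB2HSV).astype(int)
st=big(box(200,170,295,260)&(hsv[:,:,1]>75)&(hsv[:,:,2]>75)&(C[:,:,2]>.018)); print("stone",st.sum(),rectfit("top",st,.032), toplane("top",[np.argwhere(st)[:,::-1].mean(0)],.032))
# collar heights
zs=[];
for f in("side0","side3","side4","top0","top4"):
    q=np.load(f+".npz");h=cv2.cvtColor(q["im"],cv2.COLOR_RGB2HSV).astype(int);n=f[:-1];Cc=cloud(n,q["d"])
    m=(box(230,205,255,225) if n=="side" else box(180,185,210,210))&(h[:,:,1]>130)&(h[:,:,2]>110)&(h[:,:,0]>12)&(Cc[:,:,2]>.06)
    m=big(m);uv=np.argwhere(m)[:,::-1];ref=Cc[225:235,260:280,2] if n=="top" else Cc[215:225,290:298,2]
    print(f,m.sum(),"bbox",uv.min(0),uv.max(0),"z",np.percentile(Cc[m][:,2],[5,25,50,75,95]).round(4),"med xy",np.median(Cc[m],0).round(4),"plate ref",np.median(ref).round(4))
print("predicted side px of post/collar at z .075..095:",proj("side",[(0.6312,.1365,zz) for zz in(.075,.08,.085,.09,.095,.145)]).round(1).tolist())
print("top:",proj("top",[(0.6312,.1365,zz) for zz in(.075,.085,.095,.145)]).round(1).tolist())
E
python3 - <<'E'
import numpy as np,cv2
a=np.load("side0.npz")["im"][195:235,225:265,::-1]
cv2.imwrite("pics/collar.png",cv2.resize(a,None,fx=14,fy=14,interpolation=cv2.INTER_NEAREST))
E
```

```text
stone 263 (array([0.5972428 , 0.01191492]), 66.56766510009766, 36.8948974609375, 14.504796028137207) [[0.59870386 0.01236971 0.032     ]]
side0 34 bbox [239 215] [246 220] z [0.0792 0.0827 0.084  0.0852 0.086 ] med xy [0.6282 0.1418 0.084 ] plate ref 0.009
side3 35 bbox [239 214] [246 220] z [0.0793 0.0824 0.0833 0.0851 0.0887] med xy [0.628  0.1425 0.0833] plate ref 0.0089
side4 34 bbox [239 215] [246 220] z [0.0798 0.0819 0.0837 0.0849 0.087 ] med xy [0.6283 0.1416 0.0837] plate ref 0.0092
top0 30 bbox [189 198] [197 203] z [0.0834 0.0844 0.0859 0.0872 0.0893] med xy [0.6249 0.1377 0.0859] plate ref 0.0102
top4 31 bbox [189 198] [197 203] z [0.0831 0.0842 0.0851 0.0866 0.0891] med xy [0.6248 0.1379 0.0851] plate ref 0.0109
predicted side px of post/collar at z .075..095: [[242.6, 218.4], [242.6, 217.2], [242.6, 215.9], [242.6, 214.7], [242.6, 213.5], [242.5, 200.9]]
top: [[194.0, 199.1], [193.4, 198.6], [192.8, 198.1], [189.5, 195.3]]
```

View pics/collar.png

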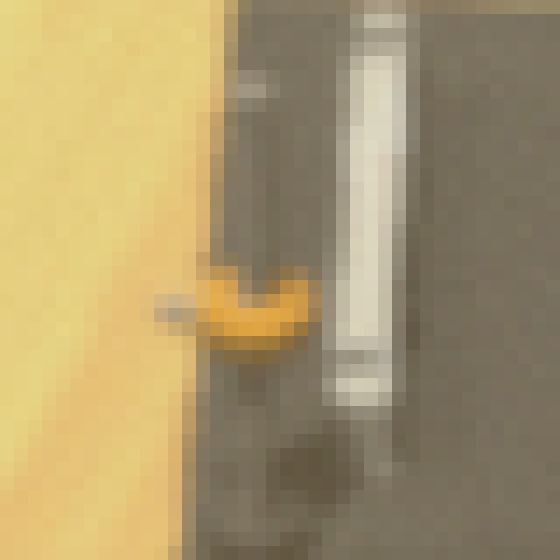

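Collar: the top face is at 0.0855 m by depth, so its centre is at about 0.081, and the side ray gives 0.080. The stone edge is at about (0.629, 0.019), angle 14.2° against the fence at 13.9°. Now to the loupe.

servo_tool:
  deltas: [-0.8, 0, 1.0, -0.4, 0, 1.2, -0.7, 0, 2.5, 0, 0, 1.2, 0, 0, 3, 0, 0, 0, 0, 0, 3, 0, 0, 0, 0, 0, 3, 0, 0, 0, 0, 0, 1, 0, 0, 0, 0, 0, 0, 0, 0, 0]

```text
clock: 11.7
position: [0.5246, -0.3165, 0.0419]
ee_rot: [-0.004, 1.0, -0.011, 0.003]
contact_force: [0.1, 0.9, 0.3]
width: 0.0554
```

```bash
python3 go.py .52 -.333 .007 -2;python3 - <<'E'
from h import *
im,d=eyes.get_image("side")
cv2.imwrite("pics/side5.png",cv2.resize(im[135:195,250:340,::-1],None,fx=8,fy=8,interpolation=cv2.INTER_CUBIC))
E
```

```text
t 11.7 p [ 0.5246 -0.3165  0.0419] phi -1.31 tilt 0.57 F [0.09 0.86 0.35] w 0.0554 q [-37.9  27.9  96.4   0.7  55.7  53. ]
shift now cm [-0.44  1.69  3.47] rot deg [-0.44 -0.35  0.69] shift after rot [-0.4   1.67  3.49]
```

View pics/side5.png

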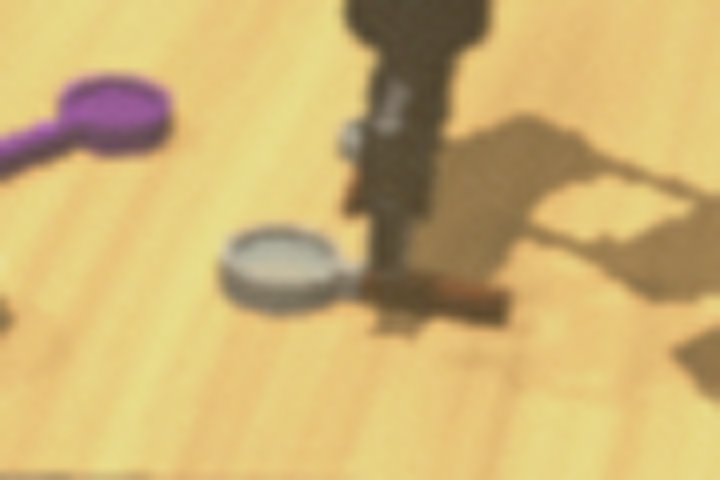

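The side view shows the fingers over the front part of the handle, at about (390,280), but y drifted 16 mm. I'll correct that first and then descend.

servo_tool:
  deltas: [-0.2, 0.9, 0, -0.4, -0.3, 0.4, -0.2, 0.7, 0, 0, 0, 0, 0, 0, 0, 0, 0, 0]

```text
clock: 12.05
position: [0.5229, -0.3349, 0.0467]
ee_rot: [0.003, 1.0, -0.014, 0.004]
contact_force: [0.4, -0.3, 0.2]
width: 0.0552
```

```bash
python3 go.py .52 -.333 .007 -2
```

```text
t 12.05 p [ 0.5229 -0.3349  0.0467] phi -1.65 tilt 0.5 F [ 0.42 -0.29  0.18] w 0.0552 q [-39.1  28.   95.4   0.   56.2  52.6]
shift now cm [-0.33 -0.21  3.96] rot deg [ 0.29 -0.41  0.35] shift after rot [-0.3  -0.18  3.97]
```

servo_tool:
  deltas: [-0.3, -0.1, 1.3, 0.3, -0.4, 0, 0, 0, 1.2, 0, 0, 0, 0, 0, 0.8, 0, 0, 0, 0, 0, 0.2, 0, 0, 0]

```text
clock: 12.45
position: [0.5203, -0.3354, 0.0106]
ee_rot: [0.001, 1.0, -0.015, 0.001]
contact_force: [-0.8, 0.2, -0.0]
width: 0.0547
```

```bash
python3 go.py .52 -.333 .007 -2
```

```text
t 12.45 p [ 0.5203 -0.3354  0.0106] phi -1.76 tilt 0.16 F [-0.8   0.22 -0.05] w 0.0547 q [-39.3  30.3  97.4   0.   52.1  52.5]
shift now cm [-0.04 -0.24  0.35] rot deg [ 0.07 -0.14  0.24] shift after rot [-0.04 -0.24  0.36]
```

servo_tool:
  deltas: [0, -0.1, 0.4, 0, 0, 0, 0, 0, 0.1, 0, 0, 0]

```text
clock: 12.65
position: [0.5198, -0.3338, 0.004]
ee_rot: [-0.0, 1.0, -0.015, 0.0]
contact_force: [0.0, -0.6, -0.2]
width: 0.0546
```

servo_tool:
  deltas: [0, 0, 0, 0, 0, 0, 0, 0, 0, 0, 0, 0, 0, 0, 0, 0, 0, 0, 0, 0, 0, 0, 0, 0, 0, 0, 0, 0, 0, 0, 0, 0, 0, 0, 0, 0, 0, 0, 0, 0, 0, 0, 0, 0, 0, 0, 0, 0]
  jaw: 0
  grip_force: 60

```text
clock: 13.45
position: [0.5201, -0.3337, 0.0046]
ee_rot: [0.0, 1.0, -0.015, 0.001]
contact_force: [-0.5, 0.3, -0.5]
width: 0.0147
```

```bash
python3 go.py .52 -.333 .007 -2
```

```text
t 13.45 p [ 0.5201 -0.3337  0.0046] phi -1.74 tilt 0.09 F [-0.52  0.34 -0.54] w 0.0147 q [-39.2  30.7  97.8   0.   51.5  52.6]
shift now cm [-0.02 -0.07 -0.24] rot deg [ 0.03 -0.09  0.26] shift after rot [-0.02 -0.07 -0.24]
```

servo_tool:
  deltas: [0, 0, -2, 0, 0, 0, 0, 0, -3, 0, 0, 0, 0, 0, -3, 0, 0, 0, 0, 0, -3, 0, 0, 0, 0, 0, -1, 0, 0, 0, 0, 0, 0, 0, 0, 0, 0, 0, 0, 0, 0, 0]

```text
clock: 14.15
position: [0.5183, -0.3324, 0.1254]
ee_rot: [-0.002, 1.0, -0.015, -0.002]
contact_force: [0.5, -0.1, -2.2]
width: 0.0141
```

```bash
python3 go.py .562 .0195 .11 0;python3 - <<'E'
from h import *
im,d=eyes.get_image("side"); np.savez("side6.npz",im=im,d=d)
cv2.imwrite("pics/side6.png",cv2.resize(im[115:195,240:350,::-1],None,fx=7,fy=7,interpolation=cv2.INTER_CUBIC))
im,d=eyes.get_image("top"); np.savez("top6.npz",im=im,d=d)
cv2.imwrite("pics/top6.png",cv2.resize(im[170:270,330:440,::-1],None,fx=6,fy=6,interpolation=cv2.INTER_CUBIC))
E
```

```text
t 14.15 p [ 0.5183 -0.3324  0.1254] phi -1.75 tilt 0.31 F [ 0.49 -0.07 -2.2 ] w 0.0141 q [-39.2  23.6  90.    0.   66.7  52.6]
shift now cm [  3.31 -35.3    1.66] rot deg [-0.22  0.22 -1.75] shift after rot [  4.37 -35.19   1.54]
```

View pics/side6.png

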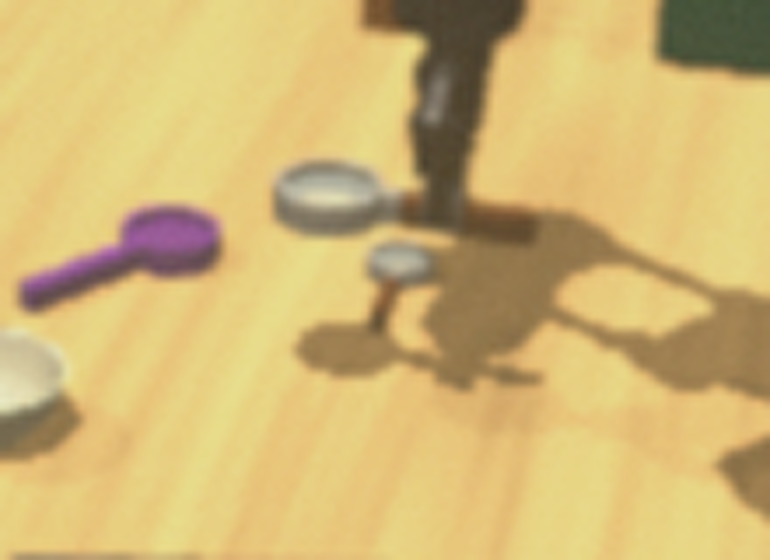

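View pics/top6.png

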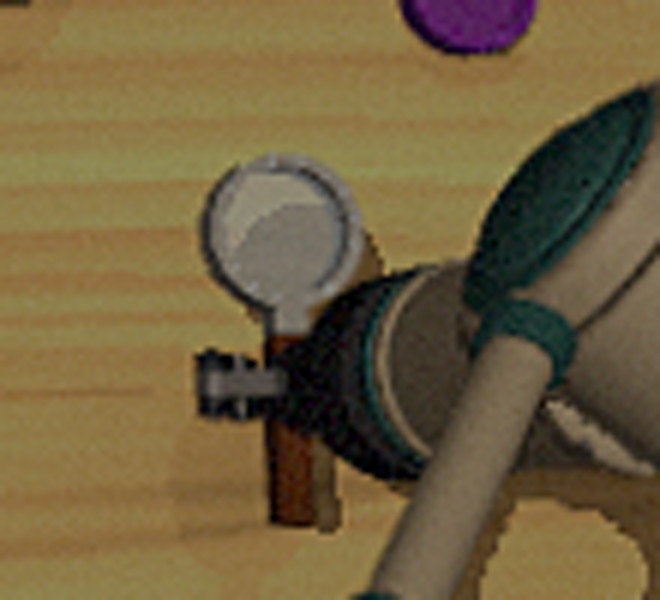

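The loupe is held and looks level in both views (lens at about (330,195) in the side crop and (282,230) in the top crop). I measure the lens offset from the TCP.

```bash
cat > lens.py <<'E'
import sys
from meas import *
def lens(f,bx,zt,tcp):
    q=np.load(f+".npz");h=cv2.cvtColor(q["im"],cv2.COLOR_RGB2HSV).astype(int);C=cloud("top",q["d"])
    m=big(box(*bx)&(C[:,:,2]>zt-.025)&(C[:,:,2]<zt+.025)); 
    uv=np.argwhere(m)[:,::-1]; P=toplane("top",contour(m).astype(float),zt)[:,:2]
    print(m.sum(),"x",P[:,0].min(),P[:,0].max(),"y",P[:,1].min(),P[:,1].max())
    pts=C[m]; print("z med",np.median(pts[:,2]))
    c,r=cv2.minEnclosingCircle((P[P[:,0]>tcp[0]+.04]*1e3).astype(np.float32)); print("circle mm",c,r)
    A=np.c_[pts[:,:2]-pts[:,:2].mean(0),np.ones(len(pts))];k=np.linalg.lstsq(A,pts[:,2],rcond=None)[0];print("slope x,y",k)
E
python3 - <<'E'
from lens import *
lens("top6",(360,193,394,225),.1408,(.5183,-.3324))
E
```

```text
602 x 0.5463823495570626 0.6200255831364403 y -0.3643438640010539 -0.2957537145554426
z med 0.13499353017125687
circle mm (587.0001220703125, -330.00518798828125) 35.52044677734375
slope x,y [-0.00494908 -0.02641001  0.13560005]
```

servo_tool:
  deltas: [0.4, -2, 0, 0, 0, 0, 0.4, -3, 0, 0, 0, 0, 0.4, -3, 0, 0, 0, 0, 0.4, -3, 0, 0, 0, 0, 0.4, -3, 0, 0, 0, 0, 0.4, -3, 0, 0, 0, 0, 0.4, -3, 0, 0, 0, 0, 0.3, -3, 0, 0, 0, 0, 0, -3, 0, 0, 0, 0, 0, -3, 0, 0, 0, 0, 0, -2, 0, 0, 0, 0, 0, 0, 0, 0, 0, 0, 0, 0, 0, 0, 0, 0]

```text
clock: 15.55
position: [0.5497, -0.0093, 0.1056]
ee_rot: [-0.008, 1.0, -0.017, -0.02]
contact_force: [0.1, -0.2, -1.0]
width: 0.0144
```

```bash
python3 go.py .5605 .0205 .0756 -2
```

```text
t 15.55 p [ 0.5497 -0.0093  0.1056] phi -1.91 tilt 2.47 F [ 0.06 -0.23 -1.05] w 0.0144 q [-8.6 20.5 98.4  0.7 63.4 83. ]
shift now cm [ 1.1  -2.97  3.  ] rot deg [-0.9   2.3   0.08] shift after rot [ 0.97 -3.02  3.  ]
```

servo_tool:
  deltas: [0.5, -1.5, 1.0, -0.9, 2.3, 0, 0.5, -1.3, 0.8, 0, 0, 0, 0, 0, 0.5, 0, 0, 0, 0, 0, 0, 0, 0, 0]

```text
clock: 15.95
position: [0.5603, 0.0158, 0.0794]
ee_rot: [0.001, 1.0, -0.018, -0.002]
contact_force: [0.4, 0.2, -1.7]
width: 0.0145
```

```bash
python3 go.py .5605 .0205 .0756 -2
```

```text
t 15.95 p [0.5603 0.0158 0.0794] phi -2.06 tilt 0.22 F [ 0.44  0.23 -1.74] w 0.0145 q [ -5.4  21.9 100.6  -0.2  57.7  86.7]
shift now cm [-0.   -0.47  0.38] rot deg [ 0.12  0.19 -0.06] shift after rot [-0.   -0.47  0.38]
```

servo_tool:
  deltas: [0, -0.4, 0.4, 0.1, 0.2, 0, 0, 0, 0, 0, 0, 0, 0, 0, 0, 0, 0, 0, 0, 0, 0, 0, 0, 0, 0, 0, 0, 0, 0, 0]

```text
clock: 16.45
position: [0.5615, 0.0176, 0.0754]
ee_rot: [0.001, 1.0, -0.019, 0.0]
contact_force: [0.7, -0.5, -0.4]
width: 0.0141
```

```bash
python3 go.py .5605 .0205 .0756 -2;python3 - <<'E'
from lens import *
im,d=eyes.get_image("side"); np.savez("side7.npz",im=im,d=d)
cv2.imwrite("pics/side7.png",cv2.resize(im[150:250,215:325,::-1],None,fx=6,fy=6,interpolation=cv2.INTER_CUBIC))
im2,d2=eyes.get_image("top"); np.savez("top7.npz",im=im2,d=d2)
cv2.imwrite("pics/top7.png",cv2.resize(im2[165:265,190:310,::-1],None,fx=6,fy=6,interpolation=cv2.INTER_CUBIC))
E
```

```text
t 16.45 p [0.5615 0.0176 0.0754] phi -2.19 tilt 0.08 F [ 0.66 -0.49 -0.39] w 0.0141 q [-5.300e+00  2.210e+01  1.009e+02 -1.000e-01  5.690e+01  8.700e+01]
shift now cm [-0.11 -0.29 -0.02] rot deg [ 0.06 -0.05 -0.19] shift after rot [-0.11 -0.29 -0.02]
```

View pics/side7.png

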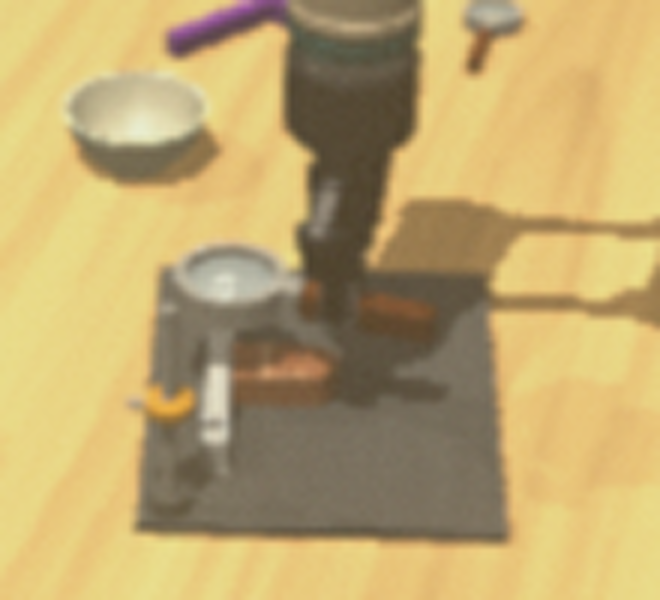

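View pics/top7.png

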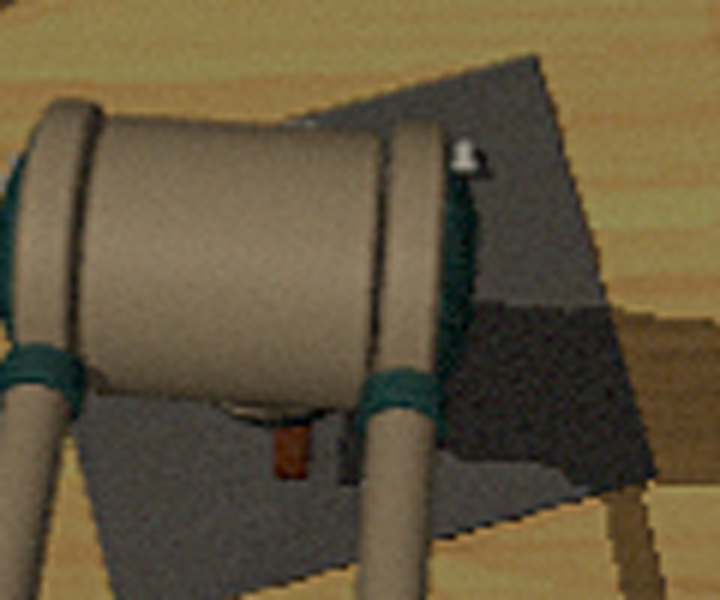

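The side view shows the loupe level above the fence end of the stone, lens at about (232,278), clear of stone, fence and post. In the top view the arm hides it, so I check the lens numerically in the side view.

```bash
python3 - <<'E'
from meas import *
q=np.load("side7.npz");C=cloud("side",q["d"]);
m=box(240,186,266,206)&(C[:,:,2]>.065)&(C[:,:,2]<.12)&(C[:,:,0]>.585)
m=big(m);P=C[m];print(m.sum(),"z pct",np.percentile(P[:,2],[5,25,50,75,95]).round(4),"x",np.percentile(P[:,0],[1,99]).round(4),"y",np.percentile(P[:,1],[1,99]).round(4))
A=np.c_[P[:,:2]-P[:,:2].mean(0),np.ones(len(P))]
uv=np.argwhere(m)[:,::-1];print("bbox",uv.min(0),uv.max(0))
h=cv2.cvtColor(q["im"],cv2.COLOR_RGB2HSV).astype(int)
c=contour(m);print("x extents at z=.091:",toplane("side",[(uv[:,0].min()-.5,196)],.091).round(4))
t=np.radians(np.arange(0,360,5));L=np.array([.6295,.0165,.091]);E=proj("side",L+.0325*np.c_[np.cos(t),np.sin(t),0*t]);print("pred rim bbox",E.min(0).round(1),E.max(0).round(1))
E
```

```text
264 z pct [0.073  0.0815 0.0844 0.0885 0.0913] x [0.5874 0.6596] y [-0.0161  0.0508]
bbox [244 190] [265 204]
x extents at z=.091: [[0.6596 0.0323 0.091 ]]
pred rim bbox [243.8 189.9] [262.4 200.2]
```

servo_tool:
  deltas: [0, -0.4, 0, 0, 0, 0, 0, 0, 0, 0, 0, 0, 0, 0, 0, 0, 0, 0, 0, 0, 0, 0, 0, 0, 0, 0, 0, 0, 0, 0]

```text
clock: 17.05
position: [0.5617, 0.0222, 0.0758]
ee_rot: [0.001, 1.0, -0.019, 0.001]
contact_force: [0.0, -0.8, -0.6]
width: 0.014
```

```bash
python3 go.py .5605 .0205 .0756 -2
```

```text
t 17.05 p [0.5617 0.0222 0.0758] phi -2.17 tilt 0.1 F [ 0.   -0.83 -0.61] w 0.014 q [-4.800e+00  2.210e+01  1.009e+02 -1.000e-01  5.690e+01  8.740e+01]
shift now cm [-0.12  0.17  0.02] rot deg [ 0.06 -0.08 -0.17] shift after rot [-0.12  0.17  0.02]
```

The predicted rim box matches the image: 243.8 to 262.4 columns against 244 on the left, top row 190. Rim top is about 0.091, so the lens centre is at about 0.081, the collar's height. One settle check and then I hand in.

servo_tool:
  deltas: [0, 0, 0, 0, 0, 0, 0, 0, 0, 0, 0, 0, 0, 0, 0, 0, 0, 0]

```text
clock: 17.35
position: [0.5617, 0.0222, 0.0758]
ee_rot: [0.001, 1.0, -0.019, 0.001]
contact_force: [-0.1, -0.4, -0.8]
width: 0.0144
```

```bash
python3 - <<'E'
from h import *
s=manip.get_state();print(s["clock"],s["position"].round(4),np.abs(s["qd"]).max().round(4),s["width"])
im,d=eyes.get_image("side")
cv2.imwrite("pics/side8.png",cv2.resize(im[150:250,215:325,::-1],None,fx=6,fy=6,interpolation=cv2.INTER_CUBIC))
E
```

```text
17.35 [0.5617 0.0222 0.0758] 0.0011 0.014385331098702403
```

View pics/side8.png

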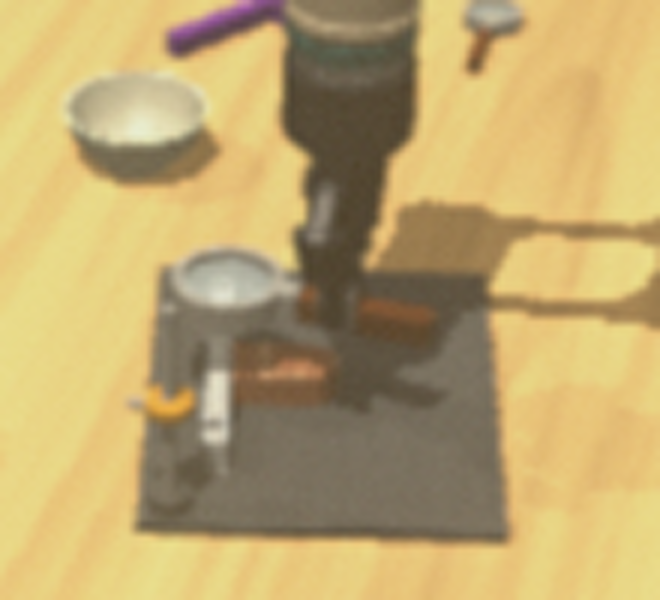

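The loupe is steady above the stone's end (lens at about (228,280)). The stone is still against the fence and the collar, at (168,402), has not moved. Handing in.

```bash
python3 -c "
from rig import manip
print(manip.sign_off())"
```

```text
the job is handed in; nothing more can be done
None
```

I turned the stone a quarter turn, pressed its straight end flat against the fence and let it go. I then picked up the large loupe by its handle and held it over that end. The job was handed in at about 17.4 s, and the sign-off gave no verdict.

| Last check | Measured | Should be |
|---|---|---|
| Stone angle (top view) | about 14.2–14.5° | fence at 13.9° |
| Gap between stone and fence | none visible | 3.5 mm at most |
| Lens position (x, y) | about (0.630, 0.020) m | stone end at about (0.629, 0.019) m |
| Lens height | about 0.081 m | collar at 0.080–0.0815 m |
| Tool tilt | 0.1° | level within 8° (0.14 rad) |
| Joint speeds | about 0.001 rad/s | steady |

- **Bystanders:** the collar and bowl had not moved in the last picture. The jar and brush were not in it, but the arm never went near them.
- **Less certain:** the arm hid the lens from the top camera at the end. Its final position therefore rests on the tool pose and on a side-view check made just before a last sideways nudge of about 5 mm.
- **Disagreement:** the two cameras' collar heights differed by about 1–2 mm, which is within the 8 mm allowed.

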